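# Clamp the glued end cap of a drive enclosure

### The job

The black end cap of the little aluminium drive enclosure has just been glued and stands loosely at its end, with the one-hand bar clamp lying around both. Take the clamp's handle and trigger together in the gripper and pump the trigger, squeezing it and letting it out, until the far jaw has pressed the cap home on the case and the trigger stops short because the work is tight, with a gentle grip so that the thin case is not crushed. Work by handle and trigger alone, without pushing the far jaw, cap or case with the robot, leave the other things where they are, and finish while still holding the trigger squeezed, with the pressure on.

Things in the scene. Friction and masses are not known exactly. Their poses are not given: they have to be found in the camera images.
- clamp: One-hand ratchet bar clamp lying loose on its side, 1.1 kg, 27 mm high. Origin on the shelf, under the bar's middle line, in the plane of the near jaw's pad. Steel bar along y, far jaw towards +y; jaws reach to x = 68, pads x = 27 to 67 mm. Housing x = -20 to 46, y = -61 to 0 mm. Black handle, one piece with housing and near jaw: x = -20 to -108, y = -57 to -37, z = 0 to 27 mm.
- clamp_grip (a point): Where to grasp, between handle and trigger: clamp x = -62, y = -34, z = 14 mm. Fingers close along clamp y, one outside the handle (y = -57 mm), one outside the trigger: 57 mm across when out, 30 mm at the end of the stroke. A squeeze that stops 2.5 mm or more wider is stopped by tight work: stay there. At 30 mm let out and squeeze again. Clamp may shift 15 mm in the hand.
- trigger_mid (a point): On the grey trigger at the grasp, 14 mm above the shelf: 10 mm thick, z = 5 to 23 mm, on the handle's +y side, from the housing to x = -105 mm. A full squeeze draws bar and far jaw 5 to 12 mm towards the near jaw; the ratchet keeps the gain. Letting it out lets the pawl catch new teeth; the bar then slips back up to 5 mm to its last tooth, so pressure may drop or go.
- trigger (a joint): Trigger angle in rad: 0 let out, 0.281 fully squeezed against its stop (27 mm of travel at the grasp). Its return spring needs about 2 N to start and 4 N at the end, and brings it back by itself when the fingers open past 60 mm.
- far_jaw: Far jaw on its toothed bar: black, 27 mm high, rubber pad 40 mm wide. Origin on the shelf below the middle of the pad's face, which looks to -y; axes as the clamp's. Pad to near pad is 138 to 150 mm at the start, 110 mm when case and cap are tight. Held tight it presses with 2 to 2.7 times the grip on the trigger, some 40 to 54 N at a 20 N grip; the case is crushed above 100 N.
- case: Silver ribbed drive enclosure, 56 mm (x) by 94 mm (y) by 24 mm high, about 0.2 kg, loose on the shelf between the jaws. Origin under its middle; y runs along the clamp's bar towards the cap.
- cap: Black end cap, 56 mm (x) by 16 mm (y) by 24 mm high, 35 g, standing loose 2 to 5 mm off the +y end of the case. Origin under its middle; axes as the case's.
- case_seat (a point): Middle of the case's +y end face, 12 mm above the shelf.
- cap_seat (a point): Middle of the cap's inner (-y) face, 12 mm above the shelf; meets case_seat when the cap is home.
- glue_bottle: White glue bottle with a pointed nozzle, 42 mm across, 118 mm high, standing. To be left alone.
- driver: Screwdriver with a black handle, 190 mm long, lying. To be left alone.
- lens: Black camera lens, 72 mm across, 76 mm high, standing. To be left alone.
Things that resemble listed ones, but are neither listed nor needed, are in the scene too. There is more than one size of the case; the job needs the smallest.

How it is judged:
By the outcome, as a careful person would: the job done as asked, in the order asked, and still so for the second after the job is handed in, while the arm keeps its last pose, push and grip.
It also fails if it takes over 35 s, if anything falls off the work surface, if the arm or the gripper's body presses on something with over 40 N, if the wrist force passes 120 N, or if a joint passes its speed limit or range.

### The arm

A 7-joint arm with a two-finger parallel gripper is mounted at the origin on the work surface. World frame = base frame: x ahead of the robot, y to its left, z up, the work surface at z = 0. Lengths are in m, angles in rad, forces in N, time in s.
With the tool pointing down it reaches from about 0.425 to 0.825 m from the base axis. Payload 3.6 kg.
Tool frame: the origin (TCP) lies at the very end of the fingers, on their centre line; the grasp point (between the pads) lies 19 mm behind it; z points along the fingers, y is the direction in which the jaws open and shut (so a half turn about z gives the same grasp; the last joint's range is limited). The gripper opens to 93 mm and grips with 3 to 60 N. Pads are 15 mm wide; open, the fingers measure 128 mm over their backs; the gripper's body (75 mm by 188 mm) begins 65 mm behind the grasp point.
Start: joints at [-1.365, 0.615, -0.013, 1.423, 0.008, 1.103, -0.04], TCP at [0.15, 0.632, 0.219] pointing down, gripper open.
Joint ranges: [-3.12, 3.12], [-0.3, 2.06], [-1.34, 1.32], [0.26, 2.42], [-1.36, 4.5], [0.01, 1.98], [-2.84, 2.84]. Speed limits (rad/s): [2.79, 2.79, 3.14, 3.14, 3.14, 3.14, 3.14].

### API

Orientations are given as a unit quaternion [w, x, y, z].
In Python, from station import arm gives the robot as it stands.
- The arm moves only by the tool move_arm, never from a script. Its argument "increments" is a list of rows, each a list of 6 numbers: the shift along the tool's x, y, z in cm, then the turn, a rotation vector about the tool's x, y, z in rad. A call has exactly 10 rows; each row shifts and turns the commanded pose from where the row before left it, along the tool's axes as they then stand; what a row does not reach is not made up. A row lasts 1/8 s, in which the tool goes at most 62.5 mm and 10.7 degrees, less where a joint would pass 70% of its speed; a pose out of reach is approached as far as the arm can. A call is refused whole if a number of a shift passes 6.25 or a number of a turn 0.188, either way. A call with a gripper value outside its range is refused whole. "grip" is the finger opening in cm, from 0 to 9.3, set as the call begins (left out, the last holds). The fingers move at their own pace and stop on an object; the grip force is fixed at half the most. Time passes only in rows, so rows that do not move let the fingers close, or fill a call up. It gives the time, the measured TCP pose, the force and the opening at its end, in the units of the state.
- arm.sense(): the state, without advancing time (a new reading comes with each control period).
- arm.read_camera(name): name is "scene" or "side" or "wrist"; returns the picture (400x640x3 uint8, red, green, blue); there is no depth.
- arm.calibration(name): a dict with "camera_matrix" (3x3 intrinsics, pixels), "world_from_camera" (4x4, takes a point from camera to world coordinates); the wrist camera has in their place "mount" (4x4, takes a point from camera to tool coordinates, whose origin is the TCP and whose axes are the flange's). Camera axes: x right, y up, looking along -z (the intrinsics and any distortion apply to the point x, -y, -z); pixel columns grow to the right and rows downward; lengths in m; the calibration is good to about 2 mm. The wrist camera is an equidistant fisheye: a pixel r from the principal point sees the ray r / f radians off the axis. A picture is of the moment at which its call begins: read the wrist's pose just before it. calibration takes no time and is no camera call.
- arm.close_job(): hands the job in, once; it reports no verdict.
Trained networks look in the newest picture that a camera, given by its name, has taken for a name from the list of things; names that differ only in an ending like _2 or _b are one class to them, and where a whole thing is asked for, a point or a joint stands for the part that bears it (a point fixed in the world has none). Each returns a list of dicts, best first, with "confidence" (0 to 1); they miss things now and then, are a little off and sometimes report something else, mostly with a low value. They report only what shows in the picture. A call takes as long as a camera call. They do not tell look-alikes from the thing itself.
- arm.recognise(camera, name): "xy" ([column, row] in pixels, amid what is visible of it).
- arm.pinpoint(camera, name): "xy" ([column, row] in pixels: a listed point, or the origin of a listed thing).
The state is a dict: "time": time; "joint_positions": joint angles; "joint_velocities": joint speeds; "joint_efforts": joint torques, N m; "ee_pos": TCP position; "ee_rot": TCP orientation; "wrist_force": force on the tool from outside, world axes, zero at the start; "moment": the same for the moment, N m; "opening": finger opening in m.
Only numpy, scipy, OpenCV 4.12 (cv2) and the standard library are available. Lean on these libraries where they do the work, as an engineer would, in place of code of your own. Each camera call takes 0.05 s, during which the arm holds its last target. There are 200 camera calls.

## Working session

There is one attempt and no reset: what is moved stays moved. The work goes in short steps, Python scripts to look and compute and a tool call to move; the robot and the scene stay as the last step left them, time stands still between calls to the robot, and variables do not carry over. Pictures are saved under pics/ and viewed, about 8 in all and at most 12, crops included, and the job is handed in when it is done.

Besides the shell and the picture viewer there is one more tool, called after "Request:" by a JSON object that holds its "api" and its "payload", one argument or row to a line. move_arm: Moves the arm, as the interface text tells. Its arguments: {"type":"object","properties":{"increments":{"type":"array"},"grip":{"type":"number"}},"required":["increments"]}

```bash
mkdir -p pics; cat > h.py <<'E'
import numpy as np, cv2
from station import arm
def ray(cam,uv,state=None):
    c=arm.calibration(cam);K=np.array(c["camera_matrix"])
    if cam=="wrist":
        from scipy.spatial.transform import Rotation as R
        s=state; d=np.array([(uv[0]-K[0,2])/K[0,0],(uv[1]-K[1,2])/K[1,1]]);r=np.linalg.norm(d)
        k=np.sin(r)/r if r>1e-9 else 1
        v=np.array([d[0]*k,-d[1]*k,-np.cos(r)])
        q=s["ee_rot"];T=np.eye(4);T[:3,:3]=R.from_quat([q[1],q[2],q[3],q[0]]).as_matrix();T[:3,3]=s["ee_pos"]
        M=T@np.array(c["mount"])
    else:
        x=(uv[0]-K[0,2])/K[0,0];y=(uv[1]-K[1,2])/K[1,1]
        v=np.array([x,-y,-1.]);M=np.array(c["world_from_camera"])
    return M[:3,3],M[:3,:3]@v
def onz(cam,uv,z,state=None):
    o,d=ray(cam,uv,state);return o+d*(z-o[2])/d[2]
E
python3 - <<'E'
from h import *
s=arm.sense();print(s)
for c in ["scene","side","wrist"]:
    im=arm.read_camera(c);cv2.imwrite(f"pics/{c}0.png",im[:,:,::-1])
    k=arm.calibration(c);print(c,{a:np.round(b,3).tolist() for a,b in k.items()})
    for n,z in [("clamp_grip",.014),("trigger_mid",.014),("clamp",0),("far_jaw",0),("case",0),("cap",0),("case_seat",.012),("cap_seat",.012)]:
        for r in arm.pinpoint(c,n)[:3]:
            print(c,n,round(r["confidence"],2),np.round(r["xy"]),np.round(onz(c,r["xy"],z,s),3))
E
```

```text
{'time': 0.0, 'joint_positions': array([-1.36452923,  0.61584703, -0.01264486,  1.42492414,  0.00812533,
        1.10339558, -0.0404283 ]), 'joint_velocities': array([-1.90132450e-03,  1.75160283e-03, -1.08535340e-03, -4.32247575e-04,
       -1.90126763e-03, -5.02449234e-04,  8.40273339e-06]), 'joint_efforts': array([-1.76259814e-04, -4.58942735e+01,  2.09014895e-01, -1.65745157e+01,
       -6.11458160e-02,  2.06881313e-02,  2.34037661e-04]), 'ee_pos': array([0.14973382, 0.63169121, 0.2175196 ]), 'ee_rot': array([-1.25402305e-04,  1.16084578e-01,  9.93238531e-01, -1.25552702e-03]), 'wrist_force': array([-0.084622  ,  0.21210439, -0.22485671]), 'moment': array([ 0.07463956, -0.00339406, -0.00385677]), 'opening': 0.09293818728603742}
scene {'camera_matrix': [[406.95, 0.0, 316.306], [0.0, 406.95, 201.453], [0.0, 0.0, 1.0]], 'world_from_camera': [[-0.555, -0.65, 0.519, 1.121], [0.831, -0.443, 0.335, 0.288], [0.013, 0.618, 0.786, 0.788], [0.0, 0.0, 0.0, 1.0]]}
scene clamp_grip 0.77 [320. 158.] [ 0.483 -0.113  0.014]
scene trigger_mid 0.72 [309. 200.] [ 0.615 -0.059  0.014]
scene trigger_m
[... 1097 characters left out ...]
 236.] [ 0.566 -0.099  0.   ]
side far_jaw 0.63 [321. 187.] [0.65  0.034 0.   ]
side case 0.89 [383. 198.] [ 0.786 -0.059  0.   ]
side case 0.74 [304. 149.] [0.654 0.186 0.   ]
side case 0.69 [322. 222.] [ 0.613 -0.073  0.   ]
side cap 0.5 [323. 202.] [ 0.636 -0.016 -0.   ]
side case_seat 0.74 [322. 204.] [ 0.63  -0.029  0.012]
side case_seat 0.64 [288. 134.] [0.627 0.25  0.012]
side case_seat 0.63 [407. 209.] [ 0.819 -0.12   0.012]
side cap_seat 0.69 [320. 202.] [ 0.628 -0.022  0.012]
wrist {'camera_matrix': [[309.707, 0.0, 321.181], [0.0, 309.707, 194.93], [0.0, 0.0, 1.0]], 'mount': [[0.0, 0.959, 0.283, 0.079], [1.0, -0.0, 0.0, 0.001], [0.001, 0.283, -0.959, -0.167], [0.0, 0.0, 0.0, 1.0]]}
```

```bash
python3 - <<'E'
import cv2,numpy as np
a=cv2.imread("pics/scene0.png");b=cv2.imread("pics/side0.png")
c=cv2.resize(b[160:310,220:400],(720,600),interpolation=cv2.INTER_CUBIC);cv2.imwrite("pics/crop.png",c)
E
```

```text
(no output)
```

View pics/scene0.png

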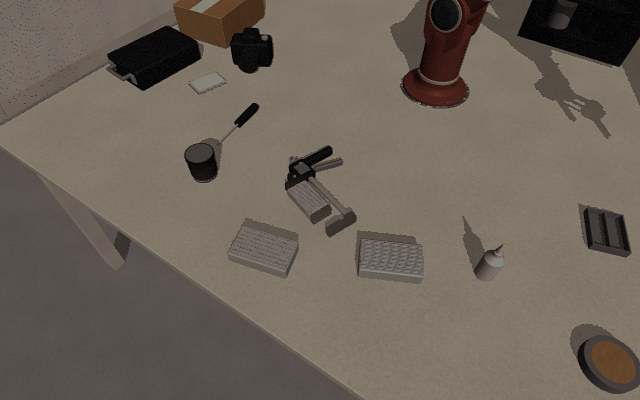

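View pics/crop.png

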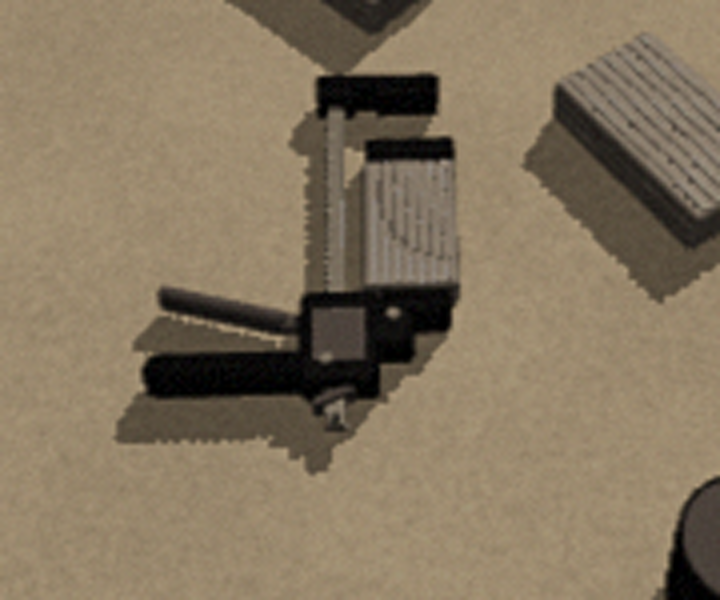

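Cases: (387,266) and (263,255) in the scene view are larger look-alikes standing free. The one at (306,201) is the smallest, has the black cap and lies in the clamp, so it is the one. The handle is at about (315,158) and the trigger at (328,165). Next I go to a hover over the grasp.

Request:
{"api": "move_arm", "payload": {
  "increments": [
    [-3.6,-2,0,0,0,0],
    [-3.6,-2,0,0,0,0],
    [-3.6,-2,0,0,0,0],
    [-3.6,-2,0,0,0,0],
    [-3.6,-2,0,0,0,0],
    [-3.6,-2,0,0,0,0],
    [-3.6,-2,0,0,0,0],
    [-3.6,-2,0,0,0,0],
    [-3.6,-2,0,0,0,0],
    [-3.6,-2,0,0,0,0]
  ]
}}

```text
time: 2.6
ee_pos: [0.4551, 0.3539, 0.2189]
ee_rot: [0.0, 0.116, 0.993, 0.0]
wrist_force: [-0.6, 0.4, 1.0]
opening: 0.0931
```

Request:
{"api": "move_arm", "payload": {
  "increments": [
    [-1.5,-4.9,0.5,0,0,0],
    [-1.5,-4.9,0.5,0,0,0],
    [-1.5,-4.9,0.5,0,0,0],
    [-1.5,-4.9,0.5,0,0,0],
    [-1.5,-4.9,0.5,0,0,0],
    [-1.5,-4.9,0.5,0,0,0],
    [-1.5,-4.9,0.5,0,0,0],
    [-1.5,-4.9,0.5,0,0,0],
    [-1.5,-4.9,0.5,0,0,0],
    [0,0,0,0,0,0.08]
  ]
}}

```text
time: 3.85
ee_pos: [0.4833, -0.1114, 0.1736]
ee_rot: [0.0, 0.162, 0.987, -0.001]
wrist_force: [-0.3, 1.1, -0.0]
opening: 0.0931
```

```bash
cat > look.py <<'E'
import sys
from h import *
from scipy.optimize import least_squares
s=arm.sense();print(s["time"],np.round(s["ee_pos"],4),np.round(s["ee_rot"],4),s["opening"])
P={"clamp_grip":(-62,-34,14),"trigger_mid":(-62,-5,14),"clamp":(0,0,0)}
o=[]
for c in ["wrist","scene","side"]:
    im=arm.read_camera(c);cv2.imwrite(f"pics/{c}_{sys.argv[1]}.png",im[:,:,::-1])
    for n,z in [("clamp_grip",.014),("trigger_mid",.014),("clamp",0),("far_jaw",0),("case_seat",.012),("cap_seat",.012)]:
        for r in arm.pinpoint(c,n)[:2]:
            p=onz(c,r["xy"],z,s);print(c,n,round(r["confidence"],2),np.round(r["xy"]),np.round(p,4))
            if n in P or n=="far_jaw": o.append((n,p[:2]*1000,r["confidence"]))
def f(t):
    c,sn=np.cos(t[2]),np.sin(t[2]);e=[]
    for n,p,w in o:
        q=np.array(P[n][:2] if n in P else (47,t[3]))
        e+=list((np.array([[c,-sn],[sn,c]])@q+t[:2]-p)*w)
    return e
t=least_squares(f,[560,-98,-.31,140],loss="soft_l1",f_scale=4).x
c,sn=np.cos(t[2]),np.sin(t[2])
print("clamp",t,"grip",t[:2]+np.array([[c,-sn],[sn,c]])@[-62,-34])
E
python3 look.py a
```

```text
3.85 [ 0.4833 -0.1114  0.1736] [ 3.000e-04  1.617e-01  9.868e-01 -1.400e-03] 0.09307468858246545
wrist clamp_grip 0.81 [319. 180.] [ 0.4838 -0.1138  0.014 ]
wrist trigger_mid 0.59 [348. 183.] [ 0.4974 -0.0847  0.014 ]
wrist clamp 0.89 [347. 232.] [ 0.5575 -0.1036  0.    ]
wrist far_jaw 0.84 [456. 260.] [0.6481 0.0233 0.    ]
wrist case_seat 0.61 [585. 200.] [0.633  0.2527 0.012 ]
scene clamp_grip 0.61 [320. 159.] [ 0.485  -0.1137  0.014 ]
scene trigger_mid 0.44 [330. 166.] [ 0.4927 -0.0759  0.014 ]
scene clamp 0.77 [308. 180.] [ 0.5555 -0.1046  0.    ]
scene far_jaw 0.96 [332. 230.] [0.6503 0.0289 0.    ]
scene far_jaw 0.67 [318. 214.] [ 0.6298 -0.0218 -0.    ]
scene case_seat 0.88 [235. 242.] [ 0.8071 -0.1289  0.012 ]
scene case_seat 0.74 [316. 214.] [ 0.6394 -0.0228  0.012 ]
scene cap_seat 0.53 [318. 213.] [ 0.6336 -0.0195  0.012 ]
side clamp_grip 0.62 [276. 251.] [ 0.4828 -0.1186  0.014 ]
side trigger_mid 0.66 [323. 199.] [ 0.6378 -0.0158  0.014 ]
side trigger_mid 0.46 [272. 237.] [ 0.4852 -0.0789  0.014 ]
side clamp 0.92 [305. 238.] [ 0.5582 -0.1013  0.    ]
side clamp 0.42 [274. 236.] [ 0.4925 -0.0694 -0.    ]
side far_jaw 0.89 [320. 190.] [0.6431 0.027  0.    ]
side case_seat 0.97 [322. 203.] [ 0.6307 -0.0251  0.012 ]
side case_seat 0.63 [405. 211.] [ 0.8113 -0.1226  0.012 ]
side cap_seat 0.49 [322. 186.] [0.6484 0.0251 0.012 ]
side cap_seat 0.46 [324. 203.] [ 0.635  -0.0295  0.012 ]
clamp [ 5.55292959e+02 -1.00346337e+02 -3.22549081e-01  1.47765352e+02] grip [ 485.71277166 -112.93989052]
```

```bash
python3 - <<'E'
import cv2
a=cv2.imread("pics/wrist_a.png");cv2.imwrite("pics/wcrop.png",cv2.resize(a[110:310,240:500],None,fx=3,fy=3,interpolation=cv2.INTER_CUBIC))
E
```

```text
(no output)
```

View pics/wcrop.png

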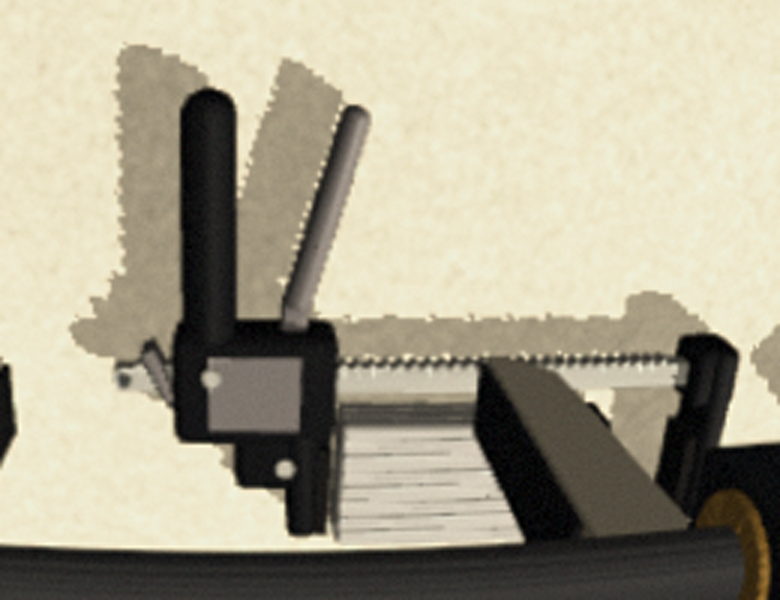

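Request:
{"api": "move_arm", "payload": {
  "increments": [
    [-0.3,0,2.5,0,0,0],
    [0,0,2.5,0,0,0],
    [0,0,2.5,0,0,0],
    [0,0,2.5,0,0,0],
    [0,0,2,0,0,0],
    [0,0,2,0,0,0],
    [0,0,1.5,0,0,0],
    [0,0,1,0,0,0],
    [0,0,0.4,0,0,0],
    [0,0,0,0,0,0]
  ]
}}

```text
time: 6.15
ee_pos: [0.4867, -0.1064, 0.0047]
ee_rot: [0.0, 0.156, 0.988, -0.0]
wrist_force: [0.0, -0.3, -0.5]
opening: 0.0926
```

Request:
{"api": "move_arm", "payload": {
  "increments": [
    [0,0,0,0,0,0],
    [0,0,0,0,0,0],
    [0,0,0,0,0,0],
    [0,0,0,0,0,0],
    [0,0,0,0,0,0],
    [0,0,0,0,0,0],
    [0,0,0,0,0,0],
    [0,0,0,0,0,0],
    [0,0,0,0,0,0],
    [0,0,0,0,0,0]
  ],
  "grip": 2.5
}}

```text
time: 7.4
ee_pos: [0.4838, -0.1115, 0.0047]
ee_rot: [-0.002, 0.16, 0.987, -0.003]
wrist_force: [-3.4, -8.7, 3.1]
opening: 0.0278
```

```bash
python3 look.py b | grep -v seat; python3 - <<'E'
import cv2,numpy as np
a=cv2.imread("pics/wrist_b.png");b=cv2.imread("pics/side_b.png")
cv2.imwrite("pics/v_b.png",np.vstack([cv2.resize(a,(480,300)),cv2.resize(b[140:290,220:460],(480,300),interpolation=cv2.INTER_CUBIC)]))
E
```

```text
7.4 [ 0.4838 -0.1115  0.0047] [-0.0017  0.1598  0.9871 -0.0027] 0.02778806540814825
wrist clamp_grip 0.83 [339. 252.] [ 0.4889 -0.1016  0.014 ]
wrist trigger_mid 0.76 [338. 252.] [ 0.4889 -0.1023  0.014 ]
scene clamp_grip 0.93 [323. 159.] [ 0.4803 -0.1063  0.014 ]
scene clamp_grip 0.19 [485. 272.] [0.5665 0.3644 0.014 ]
scene trigger_mid 0.56 [325. 160.] [ 0.4827 -0.0994  0.014 ]
scene clamp 0.85 [311. 185.] [ 0.563  -0.0893  0.    ]
scene far_jaw 0.83 [329. 232.] [0.658  0.0266 0.    ]
side clamp_grip 0.77 [275. 247.] [ 0.4846 -0.1085  0.014 ]
side clamp 0.76 [305. 235.] [ 0.5617 -0.0927  0.    ]
side far_jaw 0.76 [322. 190.] [0.6489 0.0237 0.    ]
clamp [ 5.56500791e+02 -9.54899097e+01 -3.51112665e-01  1.46378448e+02] grip [ 486.58931796 -106.09113634]
```

View pics/v_b.png

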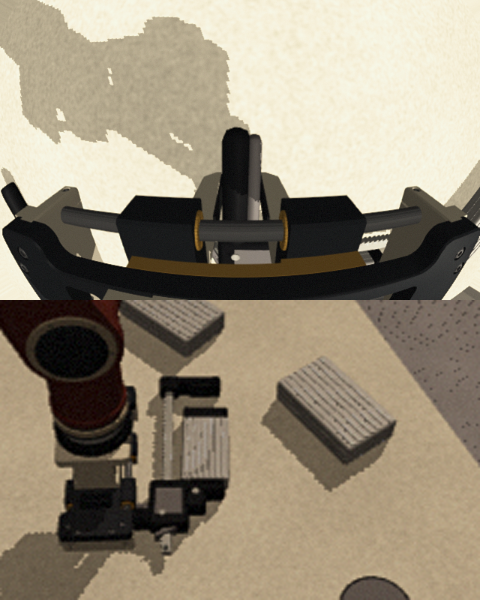

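Handle (wrist view, about (232,180)) and trigger (255,185) are both between the fingers, the stroke is full, and my zero for the stop reads 27.8 mm. I let out wide and pump again.

Request:
{"api": "move_arm", "payload": {
  "increments": [
    [0,0,0,0,0,0],
    [0,0,0,0,0,0],
    [0,0,0,0,0,0],
    [0,0,0,0,0,0],
    [0,0,0,0,0,0],
    [0,0,0,0,0,0],
    [0,0,0,0,0,0],
    [0,0,0,0,0,0],
    [0,0,0,0,0,0],
    [0,0,0,0,0,0]
  ],
  "grip": 9
}}

```text
time: 9.7
ee_pos: [0.4865, -0.1065, 0.0047]
ee_rot: [-0.0, 0.156, 0.988, -0.0]
wrist_force: [0.3, -0.1, 0.1]
opening: 0.0897
```

Request:
{"api": "move_arm", "payload": {
  "increments": [
    [0,0,0,0,0,0],
    [0,0,0,0,0,0],
    [0,0,0,0,0,0],
    [0,0,0,0,0,0],
    [0,0,0,0,0,0],
    [0,0,0,0,0,0],
    [0,0,0,0,0,0],
    [0,0,0,0,0,0],
    [0,0,0,0,0,0],
    [0,0,0,0,0,0]
  ],
  "grip": 2.5
}}

```text
time: 10.95
ee_pos: [0.4853, -0.1089, 0.0045]
ee_rot: [-0.001, 0.158, 0.987, -0.001]
wrist_force: [-2.0, -4.4, -0.5]
opening: 0.0279
```

```bash
python3 - <<'E'
from h import *
print(arm.sense()["opening"])
b=arm.read_camera("side")[:,:,::-1];b=np.ascontiguousarray(b)
cv2.imwrite("pics/s_c.png",cv2.resize(b[150:290,250:390],(560,560),interpolation=cv2.INTER_CUBIC))
E
```

```text
0.027900659709403752
```

View pics/s_c.png

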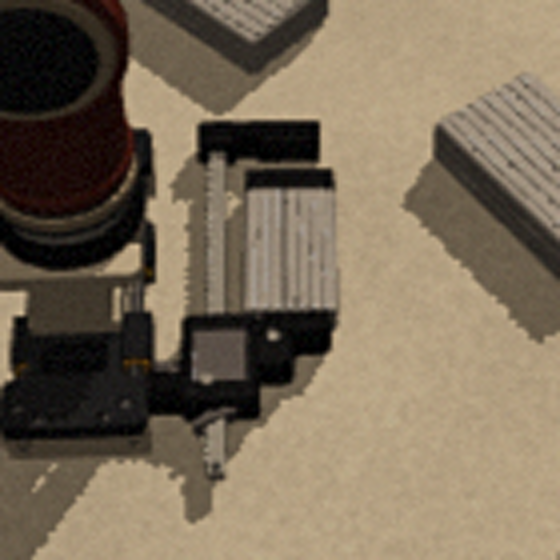

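The jaw has come in, with little gap left to the cap (jaw at (258,140), cap at (290,178)). I carry on pumping.

Request:
{"api": "move_arm", "payload": {
  "increments": [
    [0,0,0,0,0,0],
    [0,0,0,0,0,0],
    [0,0,0,0,0,0],
    [0,0,0,0,0,0],
    [0,0,0,0,0,0],
    [0,0,0,0,0,0],
    [0,0,0,0,0,0],
    [0,0,0,0,0,0],
    [0,0,0,0,0,0],
    [0,0,0,0,0,0]
  ],
  "grip": 9
}}

```text
time: 12.25
ee_pos: [0.4864, -0.1065, 0.0046]
ee_rot: [-0.0, 0.156, 0.988, -0.0]
wrist_force: [1.1, -0.8, -0.3]
opening: 0.0902
```

Request:
{"api": "move_arm", "payload": {
  "increments": [
    [0,0,0,0,0,0],
    [0,0,0,0,0,0],
    [0,0,0,0,0,0],
    [0,0,0,0,0,0],
    [0,0,0,0,0,0],
    [0,0,0,0,0,0],
    [0,0,0,0,0,0],
    [0,0,0,0,0,0],
    [0,0,0,0,0,0],
    [0,0,0,0,0,0]
  ],
  "grip": 2.5
}}

```text
time: 13.5
ee_pos: [0.4856, -0.1084, 0.0045]
ee_rot: [-0.001, 0.157, 0.988, -0.001]
wrist_force: [-1.9, -4.8, -1.8]
opening: 0.0284
```

Request:
{"api": "move_arm", "payload": {
  "increments": [
    [0,0,0,0,0,0],
    [0,0,0,0,0,0],
    [0,0,0,0,0,0],
    [0,0,0,0,0,0],
    [0,0,0,0,0,0],
    [0,0,0,0,0,0],
    [0,0,0,0,0,0],
    [0,0,0,0,0,0],
    [0,0,0,0,0,0],
    [0,0,0,0,0,0]
  ],
  "grip": 9
}}

```text
time: 14.75
ee_pos: [0.4864, -0.1065, 0.0046]
ee_rot: [-0.0, 0.156, 0.988, -0.0]
wrist_force: [0.5, 0.1, -0.1]
opening: 0.0899
```

Request:
{"api": "move_arm", "payload": {
  "increments": [
    [0,0,0,0,0,0],
    [0,0,0,0,0,0],
    [0,0,0,0,0,0],
    [0,0,0,0,0,0],
    [0,0,0,0,0,0],
    [0,0,0,0,0,0],
    [0,0,0,0,0,0],
    [0,0,0,0,0,0],
    [0,0,0,0,0,0],
    [0,0,0,0,0,0]
  ],
  "grip": 2.5
}}

```text
time: 16.0
ee_pos: [0.4854, -0.1098, 0.0046]
ee_rot: [-0.0, 0.158, 0.987, -0.002]
wrist_force: [-1.5, -4.8, -0.9]
opening: 0.0297
```

```bash
python3 - <<'E'
from h import *
print(arm.sense()["opening"])
b=arm.read_camera("side")[:,:,::-1];b=np.ascontiguousarray(b)
cv2.imwrite("pics/s_d.png",cv2.resize(b[150:290,250:390],(560,560),interpolation=cv2.INTER_CUBIC))
E
```

```text
0.02970123263509241
```

View pics/s_d.png

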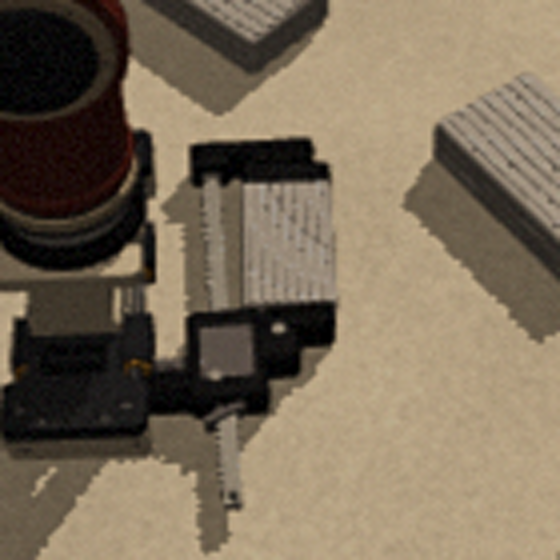

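Request:
{"api": "move_arm", "payload": {
  "increments": [
    [0,0,0,0,0,0],
    [0,0,0,0,0,0],
    [0,0,0,0,0,0],
    [0,0,0,0,0,0],
    [0,0,0,0,0,0],
    [0,0,0,0,0,0],
    [0,0,0,0,0,0],
    [0,0,0,0,0,0],
    [0,0,0,0,0,0],
    [0,0,0,0,0,0]
  ],
  "grip": 9
}}

```text
time: 17.3
ee_pos: [0.4865, -0.1065, 0.0047]
ee_rot: [-0.0, 0.156, 0.988, -0.0]
wrist_force: [0.5, -0.0, 0.2]
opening: 0.09
```

Request:
{"api": "move_arm", "payload": {
  "increments": [
    [0,0,0,0,0,0],
    [0,0,0,0,0,0],
    [0,0,0,0,0,0],
    [0,0,0,0,0,0],
    [0,0,0,0,0,0],
    [0,0,0,0,0,0],
    [0,0,0,0,0,0],
    [0,0,0,0,0,0],
    [0,0,0,0,0,0],
    [0,0,0,0,0,0]
  ],
  "grip": 2.5
}}

```text
time: 18.55
ee_pos: [0.4864, -0.1071, 0.0046]
ee_rot: [-0.0, 0.156, 0.988, -0.0]
wrist_force: [-0.8, -0.9, -3.3]
opening: 0.041
```

```bash
python3 - <<'E'
from h import *
print(arm.sense()["opening"])
b=arm.read_camera("side")[:,:,::-1];b=np.ascontiguousarray(b)
w=arm.read_camera("scene")[:,:,::-1]
cv2.imwrite("pics/s_e.png",np.hstack([cv2.resize(np.ascontiguousarray(x),(400,400),interpolation=cv2.INTER_CUBIC) for x in (b[170:270,280:380],w[140:240,270:370])]))
E
```

```text
0.04098485350204319
```

View pics/s_e.png

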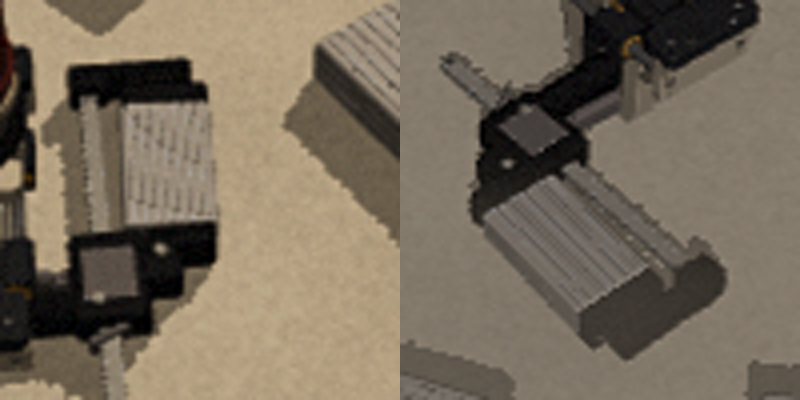

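It stopped at 41 mm, 13 mm short of the stop, with the jaw on the cap and the cap flush on the case. I hold one more call to check that it is steady.

Request:
{"api": "move_arm", "payload": {
  "increments": [
    [0,0,0,0,0,0],
    [0,0,0,0,0,0],
    [0,0,0,0,0,0],
    [0,0,0,0,0,0],
    [0,0,0,0,0,0],
    [0,0,0,0,0,0],
    [0,0,0,0,0,0],
    [0,0,0,0,0,0],
    [0,0,0,0,0,0],
    [0,0,0,0,0,0]
  ]
}}

```text
time: 19.9
ee_pos: [0.4862, -0.1065, 0.0046]
ee_rot: [-0.0, 0.156, 0.988, -0.0]
wrist_force: [-2.2, -2.8, -2.9]
opening: 0.0411
```

```bash
python3 - <<'E'
from h import *
s=arm.sense();print(s["time"],s["opening"],s["wrist_force"])
if .036<s["opening"]<.046: print(arm.close_job())
E
```

```text
19.9 0.04112632658130395 [-2.22425915 -2.84528033 -2.93578322]
the job is handed in; nothing more can be done
None
```

The cap is pressed home on the smallest case, and I handed the job in at 19.9 s with the trigger still held squeezed. I gripped handle and trigger together and pumped five times, working only by the two of them.

- **Strokes:** The first four ran to the trigger's stop, reading 27.8, 27.9, 28.4 and 29.7 mm. The fifth stopped short at 41 mm and was still there (41.1 mm) after a further 1.25 s hold, so the work is tight.
- **Pictures:** The last views show the far jaw on the cap and no visible gap between cap and case.
- **Forces:** The final wrist force was about 5 N. The grip is fixed at 30 N, which should put 60 to 81 N on the case, under the 100 N at which it is crushed; I could not measure the pressing force directly.
- **What differed:**
  - The full-stroke readings came out up to 2 mm below the stated 30 mm, so I judged tightness against the measured stop.
  - The clamp shifted several mm on the first squeeze and yawed a few degrees in the hand later on.

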